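# Dry-fire check of a spray gun in front of a test panel

## Task

Stand the plywood test panel squarely in front of the spray gun's nozzle and leave it there. Then squeeze the trigger towards the handle between the fingers: hold it at half pull (the pressure point) for one second, pull it fully home and hold it there briefly, and let go so that it springs back. Do not shove or clamp the handle hard, and leave the bottles and pots around it alone.

Things in the scene. Friction and masses are not known exactly. Their poses are not given: they have to be found in the camera images.
- gun: Small metal spray gun clamped upside down in a fixed bench stand (base plate 140 x 100 x 12 mm). Origin under the stand on the table; x points along the barrel to the nozzle, z up. Barrel axis 85 mm above the table, 22 mm thick, from x = -57 mm to the nozzle tip at x = +95 mm; clamp block on the barrel at x = 31 to 59 mm, top 99 mm above the table.
- handle: The gun's fixed handle, a rounded aluminium bar standing up from the barrel, leaning 18 degrees back. Origin on the barrel axis at its root; z runs up along the handle, x forward to the trigger, y across. Section 24 mm (x: back face at -12 mm) by 22 mm (y); ends at z = 80 mm (84 with a brass plug). Finger pads (TCP) best at z = 58 mm; deeper, the gripper runs into the handle's end.
- trigger (a joint): Sprung hinged trigger in front of the handle: its light first stage, rad. 0 = released, 0.15 = slack taken up, at the pressure point. Needs 3 to 4.5 N at the finger rest and springs back by itself.
- needle (a joint): The trigger's second stage on the same hinge, rad: the trigger's whole swing is the sum of both joints. Stays at 0 until the pressure point is overcome (a clear step up to about 9 N at the finger rest), then 0.15 = fully home against its stop (about 15 N). Springs back by itself.
- trigger_pad (a point): Centre of the trigger's finger rest, a steel cross bar 14 mm thick and 22 mm wide, 62 mm from the hinge. In the handle's frame it sits at z = 57 mm and x = 42 mm released, 33 mm at half pull and 24 mm fully home: so from the handle's back face to the front of the rest is 61 mm released, 52 mm at half pull, 43 mm home.
- gun_nozzle (a point): Tip of the nozzle, 85 mm above the table; axes as the gun.
- gun_aim (a point): Point on the table straight in front of the nozzle, 80 mm beyond its tip, where the panel's centre belongs; axes as the gun (x is the spray direction).
- panel: Loose test panel: upright plywood board 16 mm thick (x), 70 mm wide (y), on a wooden foot 60 (x) x 70 (y) x 12 mm; 122 mm tall over all, 150 g. Origin under the centre of the foot; x is the normal of the board (either face will do), z up.
- ink_a: Dropper bottle beside the gun, 40 mm wide, 86 mm tall, origin under its centre. Leave alone.
- ink_b: Second dropper bottle beside the gun, same size, origin under its centre. Leave alone.
- paint_pot: Closed paint jar, 44 mm wide, 45 mm tall, origin under its centre. Leave alone.
- tape: Roll of paper tape lying flat, 90 mm wide, 22 mm tall, origin under its centre. Leave alone.
- mixing_bowl: Small white bowl, 80 mm wide, 35 mm tall, origin under its centre. Leave alone.

How it is judged:
By the outcome, as a careful person would: the job done as asked, in the order asked, and still so for the second after the job is handed in, with the robot touching nothing.
It also fails if it takes over 61 s, if anything falls off the work surface, if the arm or the gripper's body presses on something with over 40 N, if the wrist force passes 120 N, or if a joint passes its speed limit or range.

## Robot

A 7-joint arm with a two-finger parallel gripper is mounted at the origin on the work surface. World frame = base frame: x ahead of the robot, y to its left, z up, the work surface at z = 0. Lengths are in m, angles in rad, forces in N, time in s.
With the tool pointing down it reaches from about 0.425 to 0.875 m from the base axis. Payload 4.7 kg.
Tool frame: the origin (TCP) lies between the finger pads, 19 mm behind the fingertips; this is the grasp point; z points along the fingers, y is the line along which they close (so a half turn about z gives the same grasp; the last joint's range is limited). The gripper opens to 87 mm and grips with 3 to 60 N. Pads are 19 mm wide; open, the fingers measure 117 mm over their backs; the gripper's body (75 mm by 190 mm) begins 51 mm behind the grasp point.
Start: joints at [1.132, 0.321, -0.07, 1.45, 0.023, 1.371, -0.057], TCP at [0.284, -0.585, 0.241] pointing down, gripper open.
Joint ranges: [-2.86, 2.86], [-0.3, 2.09], [-1.38, 1.24], [0.06, 2.45], [-1.56, 4.7], [0.09, 2.05], [-2.69, 2.69]. Speed limits (rad/s): [2.57, 2.57, 3.14, 3.14, 3.14, 3.14, 3.14].

## Interface

Orientations are given as a rotation vector (axis times angle).
In Python, from bench import ctrl, get_image, job gives the robot as it stands.
- The arm moves only by the shell command python3 -m crank 'ROWS' [FORCE]. ROWS is JSON, a list that holds one entry, the list of rows, each a list of 5 numbers: the shift along the tool's x, y, z in mm, then the turn about the tool's z in rad, then the closure, from -1 (fully open) to 1 (shut), so that 0 is half open. A call has 1 to 10 rows; each row shifts and turns the commanded pose from where the row before left it, along the tool's axes as they then stand; what a row does not reach is not made up. A row lasts 1/12 s, in which the tool goes at most 41.7 mm and 7.16 degrees, less where a joint would pass 70% of its speed; a pose out of reach is approached as far as the arm can. A call with a gripper value outside its range is refused whole. The fingers move at their own pace and stop on an object; FORCE is the grip in N (left out, the last holds). Time passes only in rows, so rows that do not move let the fingers close. It gives the time, the measured TCP pose, the force, the opening and the grip force at its end, in the units of the state.
- ctrl.get_state(): the state, without advancing time (a new reading comes with each control period).
- get_image(name): name is "side" or "top"; returns a dict with "pixels" (480x640x3 uint8, red, green, blue), "fx", "fy", "cx", "cy" (pixels), "T" (4x4, takes a point from camera to world coordinates). Camera axes: x right, y down, z forward; pixel columns grow to the right and rows downward; lengths in m; the calibration is good to about 2 mm. A picture is of the moment at which its call begins. There is no depth.
- job.close_job(): hands the job in; it is judged then, once.
The state is a dict: "time": time; "joint_positions": joint angles; "qd": joint speeds; "joint_torque": joint torques, N m; "position": TCP position; "tool_rot": TCP orientation; "ft_force": force on the tool from outside, world axes, zero at the start; "torque": the same for the moment, N m; "grip_width": opening from 0.0 (shut) to 1.0 (fully open); "grip_force": force on a finger pad.
Only numpy, scipy, OpenCV 4.12 (cv2) and the standard library are available. Lean on these libraries where they do the work, as an engineer would, in place of code of your own. Each camera call takes 0.05 s, during which the arm holds its last target. There are 200 camera calls.

## Working session

There is one attempt and no reset: what is moved stays moved. The work goes in short steps, Python scripts to look and compute and a shell command to move; the robot and the scene stay as the last step left them, time stands still between calls to the robot, and variables do not carry over. Pictures are saved under pics/ and viewed, at most 10 in all, crops included, and the job is handed in when it is done.

```bash
mkdir -p pics; ls
python3 - <<'E'
from bench import ctrl,get_image,job
import cv2,numpy as np
for n in ("top","side"):
    d=get_image(n); cv2.imwrite(f"pics/{n}0.png",d["pixels"][:,:,::-1])
    print(n,d["fx"],d["fy"],d["cx"],d["cy"],np.round(d["T"],4).tolist())
s=ctrl.get_state(); print(s)
E
```

```text
pics
top 470.8892179337128 470.8892179337128 323.97495804537306 235.26895902336136 [[-0.0797, -0.9747, 0.2087, 0.3951], [-0.9968, 0.0779, -0.0168, 0.0247], [0.0002, -0.2093, -0.9778, 1.0097], [0.0, 0.0, 0.0, 1.0]]
side 454.6668234816833 454.6668234816833 314.49960507401147 246.42739788038463 [[-0.6981, -0.3436, 0.6281, 0.0454], [-0.7158, 0.3544, -0.6017, 0.5367], [-0.0159, -0.8697, -0.4934, 0.5565], [0.0, 0.0, 0.0, 1.0]]
{'time': 0.1, 'joint_positions': array([ 1.13209479,  0.32174782, -0.07012076,  1.45155602,  0.02263078,
        1.37079829, -0.05692792]), 'qd': array([ 0.00256774, -0.00144213,  0.00099339, -0.00346531, -0.00011935,
       -0.0007542 ,  0.00147989]), 'joint_torque': array([ 1.24747480e-04, -4.92569911e+01, -4.05487949e-01, -3.13398600e+01,
       -6.42043306e-02,  3.95285001e-02,  5.07692721e-05]), 'position': array([ 0.28413127, -0.58409354,  0.24027032]), 'tool_rot': array([-3.05979976e+00, -7.04889828e-01,  7.77208429e-04]), 'ft_force': array([-1.3739454 ,  0.22486854,  0.09225161]), 'torque': array([-0.02065239,  0.03376929, -0.03598786]), 'grip_force': 0.0, 'grip_width': 0.9981094757555004}
```

View pics/top0.png

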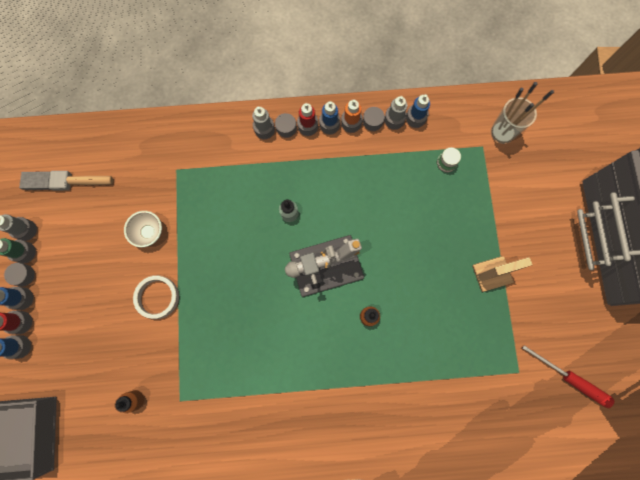

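View pics/side0.png

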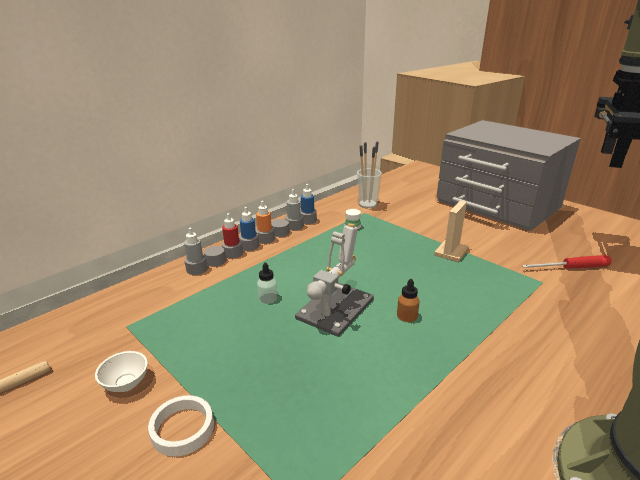

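Top view: the gun is at about (325,265) with its nozzle to the left at (291,269) and the handle's end at (355,243). The panel is at (495,272), with bottles at (289,208) and (370,317). I'll enlarge the gun and panel next.

Run:
```python
import cv2,numpy as np
t=cv2.imread("pics/top0.png");s=cv2.imread("pics/side0.png")
r=lambda i,x,y,w,h,f:cv2.resize(i[y:y+h,x:x+w],None,fx=f,fy=f,interpolation=cv2.INTER_CUBIC)
a=r(t,270,220,100,75,4);b=r(t,460,240,80,75,4);c=r(s,280,200,100,140,4);d=r(s,420,190,60,80,4)
o=np.zeros((600,800,3),np.uint8)
o[:300,:400]=a;o[:300,400:720]=b
cv2.imwrite("pics/cropA.png",o)
o=np.zeros((560,640,3),np.uint8);o[:,:400]=c;o[:320,400:]=d;cv2.imwrite("pics/cropB.png",o)
```

```text
(no output)
```

View pics/cropA.png

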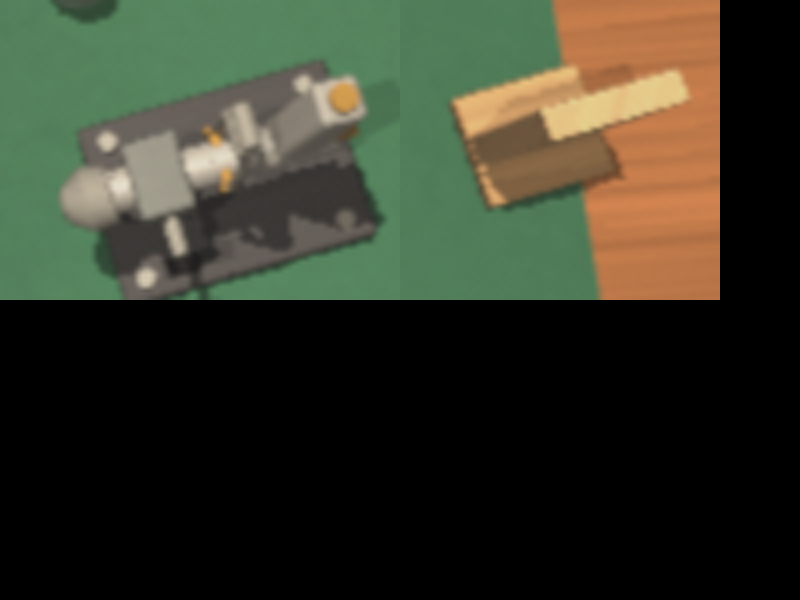

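View pics/cropB.png

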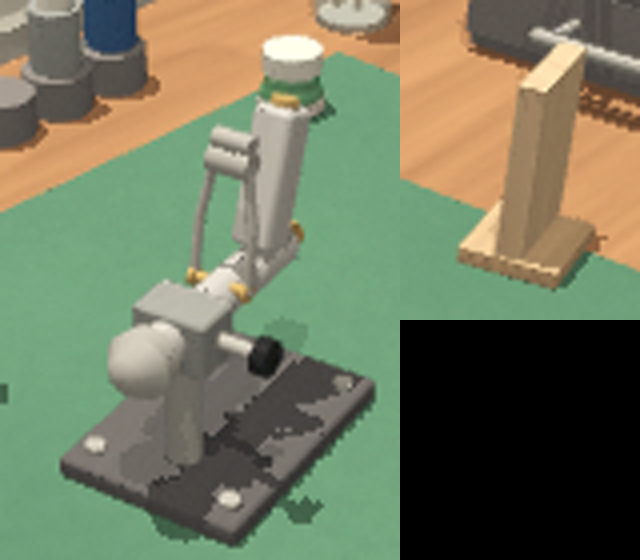

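The crops show the panel's board running roughly along world y, while the barrel also runs roughly along y, so the panel must turn by about 90°. Next I compute the positions.

```bash
cat > geo.py <<'E'
import numpy as np
from bench import ctrl,get_image
from scipy.optimize import least_squares
C={"top":(470.889,323.975,235.269,np.array([[-0.0797,-0.9747,0.2087,0.3951],[-0.9968,0.0779,-0.0168,0.0247],[0.0002,-0.2093,-0.9778,1.0097]])),
"side":(454.667,314.5,246.427,np.array([[-0.6981,-0.3436,0.6281,0.0454],[-0.7158,0.3544,-0.6017,0.5367],[-0.0159,-0.8697,-0.4934,0.5565]]))}
def ray(n,u,v):
    f,cx,cy,T=C[n]; return T[:,3],T[:,:3]@[(u-cx)/f,(v-cy)/f,1]
def at(n,u,v,z):
    o,d=ray(n,u,v); return o+d*(z-o[2])/d[2]
def proj(n,P):
    f,cx,cy,T=C[n]; q=T[:,:3].T@(np.asarray(P)-T[:,3]); return np.array([f*q[0]/q[2]+cx,f*q[1]/q[2]+cy])
def tri(t,s):
    A=[];b=[]
    for n,p in (("top",t),("side",s)):
        o,d=ray(n,*p);d=d/np.linalg.norm(d);M=np.eye(3)-np.outer(d,d);A.append(M);b.append(M@o)
    return np.linalg.lstsq(np.vstack(A),np.hstack(b),rcond=None)[0]
def Rz(a): return np.array([[np.cos(a),-np.sin(a),0],[np.sin(a),np.cos(a),0],[0,0,1]])
def fit(obs,x0):  # obs: (cam,u,v,local xyz) ; pose x,y,yaw
    r=lambda p:np.hstack([proj(n,Rz(p[2])@np.array(L)+[p[0],p[1],0])-[u,v] for n,u,v,L in obs])
    s=least_squares(r,x0,loss="soft_l1"); return s.x,np.round(r(s.x).reshape(-1,2),1).tolist()
E
python3 - <<'E'
from geo import *
np.set_printoptions(precision=4,suppress=True)
for p in [(290,252.5),(350.75,235),(365,278),(301,294)]: print("plate top",at("top",*p,.012))
for p in [(295.5,314.5),(339.5,332),(373.75,294.5)]: print("plate side",at("side",*p,.012))
print("plug",tri((356.25,244.25),(351.5,225)))
print("noz ball",tri((292,269.5),(316,291.5)))
for p in [(473.75,265.5),(504.5,256.75),(482.5,292)]: print("foot",at("top",*p,.012))
for p in [(495.25,268),(530.5,257.5),(532.5,264.5),(498,275)]: print("board top",at("top",*p,.122))
for p in [(449.5,212),(455,213.75),(466.25,201.25),(461,200.5)]: print("board side",at("side",*p,.122))
E
```

```text
plate top [0.5761 0.0834 0.012 ]
plate top [ 0.604  -0.0503  0.012 ]
plate top [ 0.5085 -0.072   0.012 ]
plate top [0.4856 0.066  0.012 ]
plate side [0.5749 0.0833 0.012 ]
plate side [0.4799 0.0614 0.012 ]
plate side [ 0.5096 -0.0728  0.012 ]
plug [ 0.5536 -0.0477  0.1645]
noz ball [0.5269 0.0761 0.0864]
foot [ 0.5167 -0.3063  0.012 ]
foot [ 0.5302 -0.3749  0.012 ]
foot [ 0.4592 -0.3165  0.012 ]
board top [ 0.4953 -0.3098  0.122 ]
board top [ 0.5099 -0.3801  0.122 ]
board top [ 0.4963 -0.3815  0.122 ]
board top [ 0.4816 -0.313   0.122 ]
board side [ 0.4945 -0.3087  0.122 ]
board side [ 0.4812 -0.3091  0.122 ]
board side [ 0.4978 -0.3863  0.122 ]
board side [ 0.5087 -0.3818  0.122 ]
```

Run:
```python
from geo import *
np.set_printoptions(precision=4,suppress=True)
g=[("top",290,252.5,(.07,-.05,.012)),("top",350.75,235,(-.07,-.05,.012)),("top",365,278,(-.07,.05,.012)),("top",301,294,(.07,.05,.012)),
("side",295.5,314.5,(.07,-.05,.012)),("side",339.5,332,(.07,.05,.012)),("side",373.75,294.5,(-.07,.05,.012))]
G,r=fit(g,[.54,0,1.77]);print("gun",G,np.degrees(G[2]),r)
loc=lambda P:Rz(-G[2])@(np.array(P)-[G[0],G[1],0])
print("plug local",loc([.5536,-.0477,.1645]),"ball",loc([.5269,.0761,.0864]))
print("aim",Rz(G[2])@[.175,0,0]+[G[0],G[1],0])
p=[("top",473.75,265.5,(.03,.035,.012)),("top",504.5,256.75,(.03,-.035,.012)),("top",482.5,292,(-.03,.035,.012)),
("top",495.25,268,(.008,.035,.122)),("top",530.5,257.5,(.008,-.035,.122)),("top",532.5,264.5,(-.008,-.035,.122)),("top",498,275,(-.008,.035,.122)),
("side",449.5,212,(.008,.035,.122)),("side",455,213.75,(-.008,.035,.122)),("side",466.25,201.25,(-.008,-.035,.122)),("side",461,200.5,(.008,-.035,.122))]
P,r=fit(p,[.495,-.345,.2]);print("panel",P,np.degrees(P[2]),r)
s=ctrl.get_state();print(s["position"],s["time"])
# trigger bar projections for a given handle root
```

```text
gun [0.5425 0.0059 1.782 ] 102.09963352717604 [[-0.7, -0.3], [0.7, -1.0], [0.5, 0.0], [1.2, 3.0], [-1.2, -0.0], [-0.5, 0.9], [0.6, 0.2]]
plug local [-0.0548  0.0004  0.1645] ball [0.0719 0.0006 0.0864]
aim [0.5059 0.177  0.    ]
panel [ 0.4952 -0.346   0.1908] 10.93328248306546 [[-0.3, -0.6], [-0.2, -0.5], [0.4, -0.0], [0.0, -0.6], [-0.6, 0.1], [0.4, 1.1], [0.2, 0.4], [-0.4, -0.4], [1.2, -0.5], [0.5, 1.0], [-1.0, 0.3]]
[ 0.2841 -0.5841  0.2403] 0.1
```

```bash
python3 -m crank '[[[33,-13.5,0,0,-1],[33,-13.5,0,0,-1],[33,-13.5,0,0,-1],[33,-13.5,0,0,-1],[33,-13.5,0,0,-1],[33,-13.5,0,0,-1],[33,-13.5,0,0,-1],[33,-13.5,0,0,-1],[30,-13.5,0,0,-1],[0,0,0,-0.11,-1]]]' 20
python3 -m crank '[[[0,0,0,-0.12,-1],[0,0,0,-0.12,-1],[0,0,0,-0.12,-1],[0,0,0,-0.12,-1],[0,0,0,-0.12,-1],[0,0,0,-0.12,-1],[0,0,0,-0.12,-1],[0,0,0,-0.12,-1],[0,0,0,-0.12,-1],[0,0,0,-0.12,-1]]]'
cat > to.py <<'E'
import sys,numpy as np
from bench import ctrl
from scipy.spatial.transform import Rotation as R
x,y,z,yaw=map(float,sys.argv[1:]); s=ctrl.get_state(); M=R.from_rotvec(s["tool_rot"]).as_matrix()
d=M.T@(np.array([x,y,z])-s["position"])*1000
a=np.degrees(np.arctan2(M[1,1],M[0,1])); t=(a-yaw+90)%180-90
print("shift mm",d.round(1),"turn rad",round(np.radians(t),3),"yaw",a.round(1),"pos",s["position"].round(4),"tilt",M[:,2].round(3),"t",s["time"],"f",s["ft_force"].round(1),"w mm",round(s["grip_width"]*87,1),"g",s["grip_force"])
E
python3 to.py .4952 -.346 .103 10.9
```

```text
time: 0.93
position: [0.5013, -0.3378, 0.241]
tool_rot: [-3.009, -0.889, -0.007]
ft_force: [0.7, 0.8, 1.0]
grip_width: 0.999
grip_force: 0.0
time: 1.77
position: [0.4952, -0.3465, 0.2407]
tool_rot: [-1.99, -2.429, 0.0]
ft_force: [0.5, 0.4, 0.1]
grip_width: 0.999
grip_force: 0.0
shift mm [  0.4   0.2 137.7] turn rad 0.008 yaw 11.3 pos [ 0.4952 -0.3465  0.2407] tilt [-0.001  0.001 -1.   ] t 1.7667 f [0.5 0.4 0.1] w mm 86.9 g 0.0
```

```bash
python3 -m crank '[[[0,0,36,0,-1],[0,0,36,0,-1],[0,0,34,0,-1],[0,0,20,0,-1],[0,0,11,0,-1],[0,0,0,0,-1],[0,0,0,0,1],[0,0,0,0,1],[0,0,0,0,1],[0,0,0,0,1]]]' 20
python3 -m crank '[[[0,0,0,0,1],[0,0,0,0,1],[0,0,0,0,1],[0,0,0,0,1],[0,0,0,0,1],[0,0,0,0,1]]]'; python3 to.py .4952 -.346 .103 10.9
```

```text
time: 2.6
position: [0.4965, -0.3473, 0.106]
tool_rot: [1.996, 2.422, -0.0]
ft_force: [-0.3, 0.8, -0.2]
grip_width: 0.784
grip_force: 0.0
time: 3.1
position: [0.4955, -0.3466, 0.1042]
tool_rot: [-1.998, -2.424, 0.0]
ft_force: [0.4, 0.2, -0.4]
grip_width: 0.322
grip_force: 0.0
shift mm [ 0.7 -0.2  1.2] turn rad 0.002 yaw 11.0 pos [ 0.4955 -0.3466  0.1042] tilt [-0.  0. -1.] t 3.1 f [ 0.4  0.2 -0.4] w mm 28.1 g 0.0
```

```bash
python3 -m crank '[[[0,0,0,0,1],[0,0,0,0,1],[0,0,0,0,1],[0,0,0,0,1],[0,0,0,0,1]]]'; python3 to.py .4952 -.346 .295 10.9
```

```text
time: 3.52
position: [0.4953, -0.3465, 0.104]
tool_rot: [-1.998, -2.424, 0.0]
ft_force: [0.0, -1.1, -0.5]
grip_width: 0.181
grip_force: 20.0
shift mm [ 6.00e-01 -1.00e-01 -1.91e+02] turn rad 0.002 yaw 11.0 pos [ 0.4953 -0.3465  0.104 ] tilt [-0.001  0.    -1.   ] t 3.5167 f [ 0.  -1.1 -0.5] w mm 15.8 g 19.986192240085074
```

Gripped at 15.8 mm, which matches the 16 mm board. Now I lift it and turn it 90°.

```bash
python3 -m crank '[[[0,0,-10,0,1],[0,0,-25,0,1],[0,0,-32,0,1],[0,0,-32,0,1],[0,0,-32,0,1],[0,0,-32,0,1],[0,0,-25,0,1],[0,0,-7,0.11,1],[0,0,0,0.12,1],[0,0,0,0.12,1]]]'
python3 -m crank '[[[0,0,0,0.12,1],[0,0,0,0.12,1],[0,0,0,0.12,1],[0,0,0,0.12,1],[0,0,0,0.12,1],[0,0,0,0.12,1],[0,0,0,0.12,1],[0,0,0,0.12,1],[0,0,0,0.12,1],[0,0,0,0.12,1]]]'; python3 to.py .5059 .177 .30 102.1
```

```text
time: 4.35
position: [0.4959, -0.3468, 0.3014]
tool_rot: [2.394, 2.031, 0.001]
ft_force: [0.4, 0.7, -1.3]
grip_width: 0.181
grip_force: 20.0
time: 5.18
position: [0.4955, -0.3464, 0.3]
tool_rot: [3.125, 0.325, 0.0]
ft_force: [-0.2, 0.2, -1.5]
grip_width: 0.188
grip_force: 20.0
shift mm [ 1.178e+02 -5.101e+02 -1.000e-01] turn rad -0.004 yaw -78.1 pos [ 0.4955 -0.3464  0.3   ] tilt [ 0. -0. -1.] t 5.1833 f [-0.2  0.2 -1.5] w mm 16.3 g 19.980555152224042
```

```bash
python3 -m crank '[[[5,-20,0,0,1],[7,-30,0,0,1],[7,-30,0,0,1],[7,-30,0,0,1],[7,-30,0,0,1],[7,-30,0,0,1],[7,-30,0,0,1],[7,-30,0,0,1],[7,-30,0,0,1],[7,-30,0,0,1]]]'
python3 -m crank '[[[7,-30,0,0,1],[7,-30,0,0,1],[7,-30,0,0,1],[7,-30,0,0,1],[7,-30,0,0,1],[7,-30,0,0,1],[7,-30,0,0,1],[8,-10,0,0,1],[0,0,0,0,1],[0,0,0,0,1]]]'; python3 to.py .5059 .177 .105 102.1
```

```text
time: 6.02
position: [0.5004, -0.0471, 0.3002]
tool_rot: [3.123, 0.334, 0.001]
ft_force: [0.5, 0.6, -1.2]
grip_width: 0.182
grip_force: 20.0
time: 6.85
position: [0.5098, 0.1786, 0.2996]
tool_rot: [3.123, 0.336, -0.0]
ft_force: [-0.1, 0.0, -1.7]
grip_width: 0.187
grip_force: 20.0
shift mm [ -4.1   0.6 194.6] turn rad 0.003 yaw -77.7 pos [0.5098 0.1786 0.2996] tilt [-0.    -0.001 -1.   ] t 6.85 f [-0.1  0.  -1.7] w mm 16.3 g 19.986578882326285
```

```bash
python3 -m crank '[[[-4,0.6,20,0.003,1],[0,0,30,0,1],[0,0,35,0,1],[0,0,35,0,1],[0,0,30,0,1],[0,0,20,0,1],[0,0,12,0,1],[0,0,6,0,1],[0,0,3,0,1],[0,0,2,0,1]]]'
python3 -m crank '[[[0,0,1.5,0,1],[0,0,0,0,1],[0,0,0,0,1]]]'; python3 to.py .5059 .177 .104 102.1
```

```text
time: 7.68
position: [0.5072, 0.1765, 0.1072]
tool_rot: [3.124, 0.327, 0.003]
ft_force: [0.3, 0.3, -1.4]
grip_width: 0.181
grip_force: 20.0
time: 7.93
position: [0.5069, 0.177, 0.1056]
tool_rot: [3.124, 0.329, 0.003]
ft_force: [-0.3, -0.1, -1.5]
grip_width: 0.183
grip_force: 20.0
shift mm [-0.9 -0.2  1.6] turn rad -0.001 yaw -78.0 pos [0.5069 0.177  0.1056] tilt [ 0.002  0.    -1.   ] t 7.9333 f [-0.3 -0.1 -1.5] w mm 15.9 g 19.989898003786948
```

Run:
```python
from bench import get_image
import cv2,numpy as np
r=lambda i,x,y,w,h:cv2.resize(i[y:y+h,x:x+w,::-1],None,fx=4,fy=4,interpolation=cv2.INTER_CUBIC)
t=get_image("top")["pixels"];s=get_image("side")["pixels"]
cv2.imwrite("pics/c1.png",np.hstack([r(t,200,220,90,150),r(s,190,240,110,150)]))
```

```text
(no output)
```

View pics/c1.png

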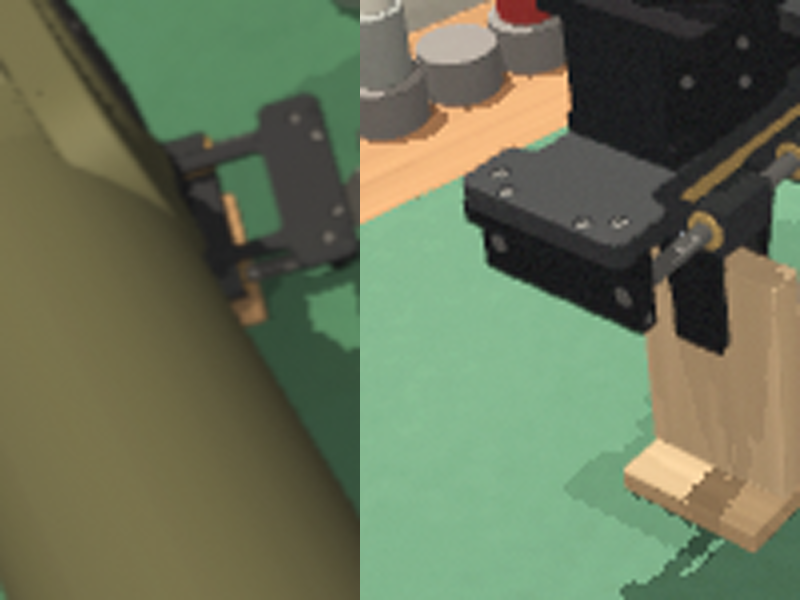

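The side crop shows the panel held upright with its foot about on the mat at (225,370); the arm hides it from the top camera. I lower the last 1.5 mm, release and retreat.

```bash
python3 -m crank '[[[-0.7,0,1.6,0,1],[0,0,0,0,1],[0,0,0,0,1],[0,0,0,0,0],[0,0,0,0,-1],[0,0,0,0,-1],[0,0,0,0,-1],[0,0,0,0,-1],[0,0,0,0,-1],[0,0,0,0,-1]]]'; python3 to.py .5059 .177 .3 102.1
python3 -m crank '[[[0,0,-10,0,-1],[0,0,-30,0,-1],[0,0,-35,0,-1],[0,0,-35,0,-1],[0,0,-35,0,-1],[0,0,-25,0,-1],[0,0,0,0,-1],[0,0,0,0,-1]]]'; python3 to.py .5425 -.03 .27 102.1
```

```text
time: 8.87
position: [0.5055, 0.1767, 0.103]
tool_rot: [3.124, 0.329, -0.0]
ft_force: [0.3, 0.4, -0.1]
grip_width: 0.626
grip_force: 0.0
shift mm [   0.5   -0.2 -197. ] turn rad -0.001 yaw -78.0 pos [0.5055 0.1767 0.103 ] tilt [-0. -0. -1.] t 8.8667 f [ 0.3  0.4 -0.1] w mm 54.4 g 0.0
time: 9.53
position: [0.5063, 0.1772, 0.2754]
tool_rot: [-3.124, -0.329, -0.006]
ft_force: [0.5, -0.3, -0.4]
grip_width: 0.996
grip_force: 0.0
shift mm [ -7.8 210.2   5.4] turn rad -0.001 yaw -78.0 pos [0.5063 0.1772 0.2754] tilt [ 0.004  0.    -1.   ] t 9.5333 f [ 0.5 -0.3 -0.4] w mm 86.6 g 0.0
```

```bash
python3 -m crank '[[[0,20,0,0,-1],[-1,32,0,0,-1],[-1,35,0,0,-1],[-1,35,0,0,-1],[-1,32,0,0,-1],[-1,30,0,0,-1],[0,20,0,0,-1],[0,0,0,0,-1],[0,0,0,0,-1]]]'; python3 to.py .5492 -.0256 .152 102.1
python3 - <<'E'
from geo import *
G=[.5425,.0059,1.782]
W=lambda x,y,z:Rz(G[2])@np.array([x,y,z])+[G[0],G[1],0]
for n in("top","side"): print(n,"bar pred",proj(n,W(-.0065,0,.152)).round(1),"ends",proj(n,W(-.0065,.011,.152)).round(1),proj(n,W(-.0065,-.011,.152)).round(1),"handle back top",proj(n,W(-.065,0,.1574)).round(1))
b=tri((330,251.25),(338,237.5));print(b,Rz(-G[2])@(b-[G[0],G[1],0]))
E
```

```text
time: 10.28
position: [0.5424, -0.0253, 0.2715]
tool_rot: [-3.124, -0.324, 0.005]
ft_force: [-0.7, 0.7, -0.4]
grip_width: 1.003
grip_force: 0.0
shift mm [  7.    1.9 119.5] turn rad -0.004 yaw -78.1 pos [ 0.5424 -0.0253  0.2715] tilt [-0.003  0.001 -1.   ] t 10.2833 f [-0.7  0.7 -0.4] w mm 87.2 g 0.0
top bar pred [331.  252.9] ends [332.8 258.5] [329.3 247.3] handle back top [361.4 243.4]
side bar pred [337.9 241.1] ends [343.  242.6] [332.8 239.5] handle back top [353.6 226.2]
[0.5446023  0.00055702 0.15977737] [-0.00566497 -0.0009355   0.15977737]
```

Run:
```python
from bench import get_image
import cv2,numpy as np
r=lambda i,x,y,w,h:cv2.resize(i[y:y+h,x:x+w,::-1],None,fx=4,fy=4,interpolation=cv2.INTER_CUBIC)
t=get_image("top")["pixels"];s=get_image("side")["pixels"]
cv2.imwrite("pics/full.png",s[:,:,::-1])
cv2.imwrite("pics/c2.png",np.hstack([r(t,205,230,90,150),r(s,275,160,110,150)]))
```

```text
(no output)
```

View pics/c2.png

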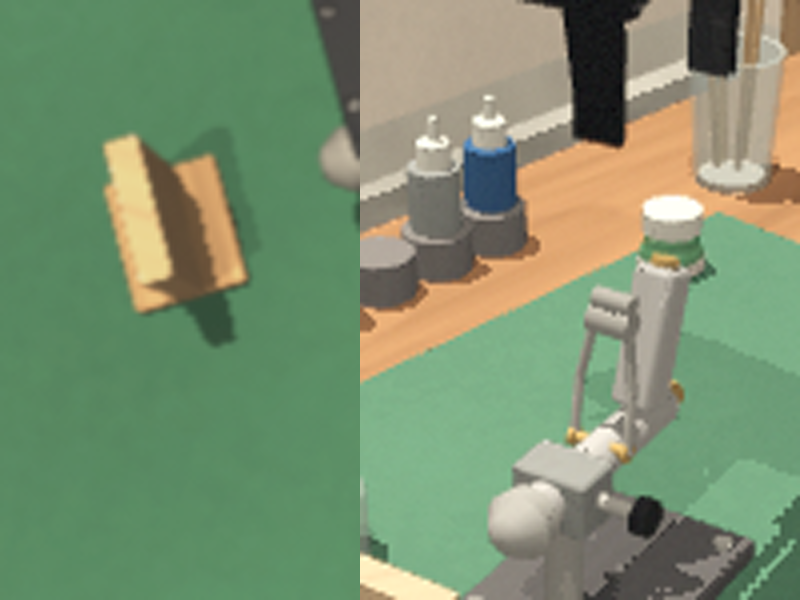

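The top crop shows the panel standing, with board-top corners at about (231,266), (239,264), (248,300) and (240,302). In the side view the open fingers are above the handle, and the finger rest is at (337,237).

```bash
python3 - <<'E'
from geo import *
p=[("top",231.25,266.25,(.008,-.035,.122)),("top",239.25,263.75,(-.008,-.035,.122)),("top",248,300,(-.008,.035,.122)),("top",240,302.5,(.008,.035,.122)),
("top",258,268.75,(-.03,-.035,.012)),("top",266.75,300,(-.03,.035,.012))]
P,r=fit(p,[.506,.177,1.78]);print("panel",P,np.degrees(P[2]),r)
E
python3 -m crank '[[[7,2,20,-0.003,-1],[0,0,25,0,-1],[0,0,25,0,-1],[0,0,20,0,-1],[0,0,15,0,-1],[0,0,8,0,-1],[0,0,4,0,-1],[0,0,0,0,-1],[0,0,0,0,-1]]]'; python3 to.py .5492 -.0256 .154 102.1
```

```text
panel [0.50569554 0.17545844 1.77512449] 101.7071414761705 [[-0.3, 0.1], [-0.1, 0.3], [0.3, -0.4], [-0.0, -0.5], [0.2, 0.1], [-0.1, 0.6]]
time: 11.13
position: [0.5509, -0.0238, 0.157]
tool_rot: [3.123, 0.335, 0.002]
ft_force: [-0.1, -1.0, -0.3]
grip_width: 0.999
grip_force: 0.0
shift mm [-2.1  1.4  3. ] turn rad 0.003 yaw -77.8 pos [ 0.5509 -0.0238  0.157 ] tilt [ 0.001 -0.    -1.   ] t 11.1333 f [-0.1 -1.  -0.3] w mm 86.9 g 0.0
```

```bash
python3 -m crank '[[[-2,1.4,3,0.003,-0.6],[0,0,0,0,-0.6],[0,0,0,0,-0.6],[0,0,0,0,-0.6],[0,0,0,0,-0.6]]]' 6; python3 to.py .5492 -.0256 .154 102.1
python3 -m crank '[[[0,0,0,0,-0.5],[0,0,0,0,-0.5],[0,0,0,0,-0.5]]]'; python3 to.py .5492 -.0256 .154 102.1
```

```text
time: 11.55
position: [0.5489, -0.0262, 0.1535]
tool_rot: [3.124, 0.329, 0.001]
ft_force: [-0.8, -0.0, -0.0]
grip_width: 0.809
grip_force: 0.0
shift mm [ 0.4 -0.6 -0.5] turn rad -0.002 yaw -78.0 pos [ 0.5489 -0.0262  0.1535] tilt [ 0.001 -0.    -1.   ] t 11.55 f [-0.8 -0.  -0. ] w mm 70.4 g 0.0
time: 11.8
position: [0.5487, -0.0249, 0.1533]
tool_rot: [-3.123, -0.33, -0.0]
ft_force: [-0.8, 2.5, 1.4]
grip_width: 0.76
grip_force: 1.5
shift mm [ 0.3  0.8 -0.7] turn rad -0.0 yaw -77.9 pos [ 0.5487 -0.0249  0.1533] tilt [-0.     0.001 -1.   ] t 11.8 f [-0.8  2.5  1.4] w mm 66.1 g 1.500098817050457
```

```bash
python3 -m crank '[[[0,1,0,0,-0.45],[0,1,0,0,-0.4]]]' 6; python3 to.py .5501 -.0297 .154 102.1
python3 -m crank '[[[0,0.8,0,0,-0.36],[0,0.8,0,0,-0.33],[0,0,0,0,-0.33]]]'; python3 to.py .5501 -.0297 .154 102.1
```

```text
time: 11.97
position: [0.5491, -0.0272, 0.153]
tool_rot: [-3.123, -0.33, 0.0]
ft_force: [-0.3, 4.1, -0.4]
grip_width: 0.718
grip_force: 2.0
shift mm [ 0.5  2.6 -1. ] turn rad -0.0 yaw -77.9 pos [ 0.5491 -0.0272  0.153 ] tilt [-0.     0.001 -1.   ] t 11.9667 f [-0.3  4.1 -0.4] w mm 62.5 g 1.958766058087349
time: 12.22
position: [0.5493, -0.0289, 0.1525]
tool_rot: [-3.123, -0.329, 0.001]
ft_force: [-0.2, 5.7, -2.2]
grip_width: 0.672
grip_force: 2.6
shift mm [ 0.6  1.  -1.5] turn rad -0.001 yaw -78.0 pos [ 0.5493 -0.0289  0.1525] tilt [-0.001  0.001 -1.   ] t 12.2167 f [-0.2  5.7 -2.2] w mm 58.5 g 2.5500549003481865
```

```bash
python3 -m crank '[[[0,0,0,0,1],[0,0,0,0,1],[0,0,0,0,1]]]' 6; python3 to.py .5501 -.0297 .154 102.1
```

```text
time: 12.47
position: [0.5492, -0.0287, 0.1524]
tool_rot: [-3.123, -0.33, 0.001]
ft_force: [0.9, 5.5, -4.0]
grip_width: 0.64
grip_force: 5.7
shift mm [ 0.7  1.2 -1.6] turn rad -0.001 yaw -78.0 pos [ 0.5492 -0.0287  0.1524] tilt [-0.001  0.002 -1.   ] t 12.4667 f [ 0.9  5.5 -4. ] w mm 55.7 g 5.703393527073786
```

```bash
python3 -m crank '[[[0,-0.7,0,0,1],[0,-0.5,0,0,1]]]' 6; python3 to.py .5501 -.0297 .154 102.1
python3 - <<'E'
from bench import get_image
import cv2,numpy as np
s=get_image("side")["pixels"]
r=lambda i:cv2.resize(i[190:310,290:400],None,fx=4,fy=4,interpolation=cv2.INTER_CUBIC)
cv2.imwrite("pics/c3.png",np.hstack([r(s[:,:,::-1])]))
E
```

```text
time: 12.63
position: [0.5492, -0.0286, 0.1525]
tool_rot: [-3.124, -0.329, 0.0]
ft_force: [1.3, 3.4, -5.4]
grip_width: 0.639
grip_force: 5.8
shift mm [ 0.7  1.3 -1.5] turn rad -0.001 yaw -78.0 pos [ 0.5492 -0.0286  0.1525] tilt [-0.  0. -1.] t 12.6333 f [ 1.3  3.4 -5.4] w mm 55.6 g 5.845447105821222
```

View pics/c3.png

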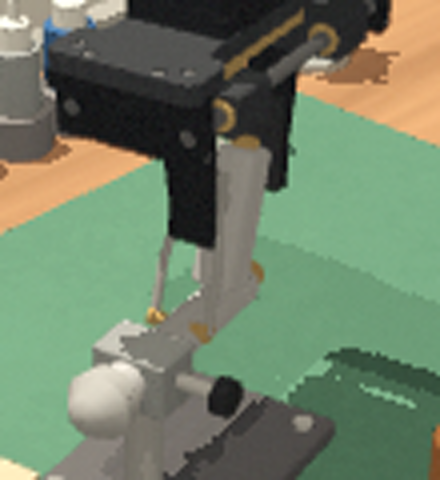

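The side crop shows the fingers around the handle end, with the front finger on the rest at about (338,240). The width of 55.6 mm at 5.8 N fits the half pull, so I hold it there.

```bash
python3 -m crank '[[[0,0,0.5,0,1],[0,0,0.5,0,1],[0,0,0,0,1],[0,0,0,0,1],[0,0,0,0,1],[0,0,0,0,1],[0,0,0,0,1],[0,0,0,0,1],[0,0,0,0,1],[0,0,0,0,1]]]' 6; python3 to.py .5501 -.0297 .154 102.1
```

```text
time: 13.52
position: [0.5493, -0.0286, 0.1523]
tool_rot: [3.124, 0.329, -0.0]
ft_force: [-0.7, 2.5, 1.7]
grip_width: 0.641
grip_force: 5.7
shift mm [ 0.6  1.3 -1.7] turn rad -0.001 yaw -78.0 pos [ 0.5493 -0.0286  0.1523] tilt [ 0. -0. -1.] t 13.5167 f [-0.7  2.5  1.7] w mm 55.7 g 5.729770429898053
```

```bash
python3 -m crank '[[[0,0,0,0,1],[0,0,0,0,1],[0,0,0,0,1]]]' 6
python3 -m crank '[[[0,1,0.3,0,1],[0,1,0.3,0,1],[0,1,0.3,0,1],[0,1,0.3,0,1]]]' 19;  python3 to.py .5501 -.0297 .154 102.1
```

```text
time: 13.77
position: [0.5493, -0.0286, 0.1523]
tool_rot: [3.124, 0.329, 0.0]
ft_force: [-2.0, 3.1, 1.9]
grip_width: 0.643
grip_force: 5.7
time: 14.1
position: [0.5505, -0.0323, 0.1514]
tool_rot: [-3.124, -0.329, -0.002]
ft_force: [-1.4, 2.6, 5.0]
grip_width: 0.539
grip_force: 16.5
shift mm [ 0.1 -2.6 -2.6] turn rad -0.002 yaw -78.0 pos [ 0.5505 -0.0323  0.1514] tilt [ 0.001  0.    -1.   ] t 14.1 f [-1.4  2.6  5. ] w mm 46.9 g 16.48293706588447
```

```bash
python3 -m crank '[[[0,0,0,0,1],[0,0,0,0,1],[0,0,0,0,1]]]' 20;  python3 to.py .5501 -.0297 .154 102.1
```

```text
time: 14.35
position: [0.5505, -0.0324, 0.1514]
tool_rot: [3.124, 0.329, 0.002]
ft_force: [-0.6, 1.6, 3.9]
grip_width: 0.539
grip_force: 17.4
shift mm [ 0.1 -2.7 -2.6] turn rad -0.001 yaw -78.0 pos [ 0.5505 -0.0324  0.1514] tilt [ 0.001 -0.    -1.   ] t 14.35 f [-0.6  1.6  3.9] w mm 46.9 g 17.39676833152771
```

```bash
python3 -m crank '[[[0,0,0,0,1],[0,0,0,0,1],[0,0,0,0,1]]]' 23;  python3 to.py .5501 -.0297 .154 102.1
```

```text
time: 14.6
position: [0.5507, -0.0327, 0.1514]
tool_rot: [3.124, 0.328, 0.002]
ft_force: [0.1, 1.2, 5.3]
grip_width: 0.532
grip_force: 22.0
shift mm [ 0.1 -3.  -2.6] turn rad -0.002 yaw -78.0 pos [ 0.5507 -0.0327  0.1514] tilt [ 0.001 -0.    -1.   ] t 14.6 f [0.1 1.2 5.3] w mm 46.3 g 21.993039278313518
```

```bash
python3 -m crank '[[[0,0,0,0,1],[0,0,0,0,1],[0,0,0,0,-1],[0,0,0,0,-1],[0,-1,0,0,-1],[0,-2,0,0,-1],[0,-2,0,0,-1],[0,-1,0,0,-1],[0,0,0,0,-1],[0,0,0,0,-1]]]'; python3 to.py .5492 -.0256 .154 102.1
```

```text
time: 15.43
position: [0.5483, -0.0277, 0.1503]
tool_rot: [3.123, 0.328, -0.002]
ft_force: [-0.3, 0.1, -0.6]
grip_width: 0.98
grip_force: 0.0
shift mm [ 1.3 -1.9 -3.7] turn rad -0.002 yaw -78.0 pos [ 0.5483 -0.0277  0.1503] tilt [-0.001 -0.001 -1.   ] t 15.4333 f [-0.3  0.1 -0.6] w mm 85.3 g 0.0
```

```bash
python3 -m crank '[[[1,-2,-5,0,-1],[0,0,-15,0,-1],[0,0,-25,0,-1],[0,0,-30,0,-1],[0,0,-30,0,-1],[0,0,-25,0,-1],[0,0,-10,0,-1],[0,0,0,0,-1],[0,0,0,0,-1]]]'
python3 - <<'E'
from bench import get_image
import cv2,numpy as np
r=lambda i,x,y,w,h:cv2.resize(i[y:y+h,x:x+w,::-1],None,fx=4,fy=4,interpolation=cv2.INTER_CUBIC)
t=get_image("top")["pixels"];s=get_image("side")["pixels"]
cv2.imwrite("pics/c4.png",np.hstack([r(t,205,230,90,150),r(s,275,200,110,150)]))
E
```

```text
time: 16.18
position: [0.5493, -0.0247, 0.2905]
tool_rot: [3.124, 0.328, -0.0]
ft_force: [0.3, 0.3, -1.7]
grip_width: 0.997
grip_force: 0.0
```

View pics/c4.png

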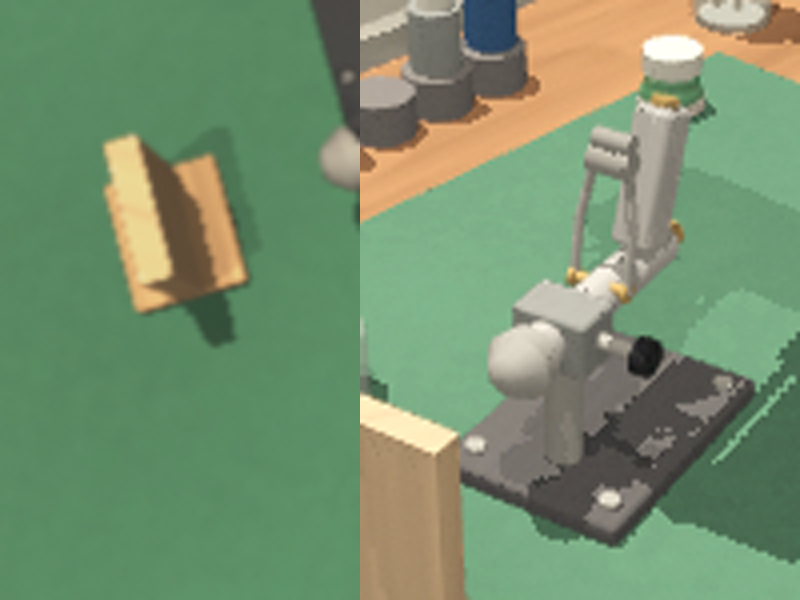

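The trigger is back at its released position, with the rest at (337,237) as before. The panel hasn't moved, with its board-top corner still at (231,266), so I hand the job in.

```bash
python3 -c "
from bench import job
print(job.close_job())"
```

```text
the job is handed in; nothing more can be done
None
```

The job is handed in at about 16 s: the panel stands about 2 mm from the aim point and within half a degree of square, and the trigger was held at half pull for just over a second, pulled home and released; half pull and home are judged from finger opening and grip force, since the trigger joints can't be read.

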